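Offer up the right blank between the lathe centres

TASK

Three square wooden turning blanks of different length lie on little stands in front of the wood lathe: pick the longest one that still goes between the lathe's two points with about a centimetre or more to spare in all. Lift it off its stand and, keeping it level all the way, hold it in the air between the two points, lined up centrally with them and touching neither; keep it still there for three seconds and finish while still holding it. Leave the other two blanks on their stands, do not shift the tailstock and do not disturb the other things on the bench.

Things in the scene. Friction and masses are not known exactly. Their poses are not given: they have to be found in the camera images.
- blank_short: Shortest turning blank: plain pale wooden bar, 38 x 38 x 120 mm, about 121 g. Origin at its middle, y axis along its length. Lies loose and level on one of three alike fixed stands about 285 mm apart (any blank on any): 12 mm foot of 70 x 100 mm and two cross supports, 28 mm wide, 35 mm either side of the blank's middle. Its underside is 50 mm above the bench: grip it across its sides.
- blank_middle: Middle-sized turning blank: plain pale wooden bar, 38 x 38 x 165 mm, about 167 g. Origin at its middle, y axis along its length. Lies loose and level on one of three alike fixed stands about 285 mm apart (any blank on any): 12 mm foot of 70 x 100 mm and two cross supports, 28 mm wide, 35 mm either side of the blank's middle. Its underside is 50 mm above the bench: grip it across its sides.
- blank_long: Longest turning blank: plain pale wooden bar, 38 x 38 x 210 mm, about 212 g. Origin at its middle, y axis along its length. Lies loose and level on one of three alike fixed stands about 285 mm apart (any blank on any): 12 mm foot of 70 x 100 mm and two cross supports, 28 mm wide, 35 mm either side of the blank's middle. Its underside is 50 mm above the bench: grip it across its sides.
- lathe: Grey wood lathe with dark steel bed, fixed, along the far side of the bench, headstock to the left (turned up to 0.06 rad). Origin on the bench right below the spur point; y axis along the bed, headstock to tailstock, parallel to the turning axis, which is 165 mm above the bench, 100 mm above the bed (118 mm wide). Headstock: 140 mm deep (x), top 250 mm above the bench, face 65 mm behind the spur point. It is off.
- spur_tip (a point): Tip of the headstock's point (spur), on the turning axis; a 10 mm long steel cone on a 24 to 32 mm thick spindle. Its axes are those of the lathe.
- tail_tip (a point): Tip of the tailstock's point, on the turning axis, facing the spur point: 20 mm steel cone on a 26 mm thick quill. The tailstock's block begins 80 mm behind the tip, is 70 mm wide and reaches 38 mm above the axis. It is clamped anywhere along the bed: the gap from point to point is 140 to 250 mm. Axes as the lathe's.
- gouge: Turning gouge, 290 mm long, up to 26 mm thick, lying roughly along the lathe between it and the stands. Origin on the bench at the ferrule, x axis towards the blade. To be left alone.
- skew: Skew chisel, 280 mm long, up to 26 mm thick, lying at the left of the bench. Origin on the bench at the ferrule. To be left alone.
- beaker: Turned wooden beaker, 68 mm wide, 75 mm high, upright between two stands. Origin at the centre of its underside. To be left alone.
- bowl: Turned wooden bowl, 120 mm wide, 50 mm high, at the right. Origin at the centre of its underside. To be left alone.
- wax: Round metal wax tin, 70 mm wide, 40 mm high, between two stands. Origin at the centre of its underside. To be left alone.
- offcut: Wooden offcut, 60 x 45 x 30 mm, at the left. Origin at the centre of its underside. To be left alone.
There are look-alikes about, which are no part of the job. Leave any purple or yellow look-alike of the blank_middle alone.

How it is judged:
By the outcome, as a careful person would: the job done as asked, in the order asked, and still so for the second after the job is handed in, while the arm keeps its last pose, push and grip.
It also fails if it takes over 51 s, if anything falls off the work surface, if the arm or the gripper's body presses on something with over 40 N, if the wrist force passes 120 N, or if a joint passes its speed limit or range.

ROBOT

A 7-joint arm with a two-finger parallel gripper is mounted at the origin on the work surface. World frame = base frame: x ahead of the robot, y to its left, z up, the work surface at z = 0. Lengths are in mm, angles in rad, forces in N, time in s.
With the tool pointing down it reaches from about 425 to 950 mm from the base axis. Payload 16.7 kg.
Tool frame: the origin (TCP) lies at the centre of the arm's flange, where the gripper is bolted on; the fingertips stand ahead of it and the grasp point (between the pads) lies 180 mm ahead of it (arm.tcp_to_tips is the z of the fingertips in the tool frame, in mm); z points along the fingers, y is the line along which they close (so a half turn about z gives the same grasp; the last joint's range is limited). The gripper opens to 94 mm and grips with 3 to 60 N. Pads are 16 mm wide; open, the fingers measure 119 mm over their backs; the gripper's body (75 mm by 177 mm) begins 78 mm behind the grasp point.
Start: joints at [-1.415, 0.426, 0.074, 1.606, -0.034, 1.111, -0.067], TCP at [203.225, 643.652, 404.667] pointing down, gripper open.
Joint ranges: [-2.85, 2.85], [-0.5, 2.14], [-1.23, 1.37], [0.21, 2.46], [-1.02, 4.16], [0.16, 2.05], [-2.73, 2.73]. Speed limits (rad/s): [1.89, 1.89, 2.39, 2.39, 3.01, 3.01, 3.01].

INTERFACE

Orientations are given as a 3x3 rotation matrix whose columns are the frame's x, y, z axes.
In Python, from bench import arm gives the robot as it stands.
- The arm moves only by the shell command python3 -m jog 'ROWS' [FORCE]. ROWS is JSON, a list of rows, each a list of 7 numbers: the turn, a rotation vector about the tool's x, y, z in degrees, then the shift along the tool's x, y, z in cm, then the opening, from -1 (shut) to 1 (fully open). In form: [[wx, wy, wz, x, y, z, fingers], ...]. A call has 1 to 8 rows; each row is the pose to reach, as a shift and turn from the pose commanded when the call began, along the tool's axes at that moment; what a row does not reach only later rows make up. A row lasts 1/12 s, in which the tool goes at most 41.7 mm and 7.16 degrees, less where a joint would pass 70% of its speed; a pose out of reach is approached as far as the arm can. A call with a gripper value outside its range is refused whole. The fingers move at their own pace and stop on an object; FORCE is the grip in N (left out, the last holds). Time passes only in rows, so rows that repeat a pose let the fingers close. It gives the time, the measured TCP pose, the force, the opening and the grip force at its end, in the units of the state.
- arm.read_state(): the state, without advancing time (a new reading comes with each control period).
- arm.get_image(name): name is "side" or "top"; returns (picture, depth): 480x640x3 uint8, red, green, blue; 480x640 float32, mm along the optical axis (not along the pixel's ray), 0 where there is no reading.
- arm.get_calibration(name): a dict with "K" (3x3 intrinsics, pixels), "k1" (the pictures are not rectified: a ray, as slopes to the right and down, at radius r is drawn at 1 + k1 r^2 times it, then the intrinsics apply), "view" (4x4, takes a point from world to camera coordinates). Camera axes: x right, y down, z forward; pixel columns grow to the right and rows downward; lengths in mm; the calibration is good to about 2 mm. A picture is of the moment at which its call begins. get_calibration takes no time and is no camera call.
- arm.hand_in(): hands the job in; it is judged then, once.
The state is a dict: "t": time; "q": joint angles; "qvel": joint speeds; "joint_torque": joint torques, N m; "position": TCP position; "tool_rot": TCP orientation; "contact_force": force on the tool from outside, world axes, zero at the start; "ft_torque": the same for the moment, N m; "grip_width": finger opening in mm; "grasp_force": force on a finger pad.
Only numpy, scipy, OpenCV 4.12 (cv2) and the standard library are available. Lean on these libraries where they do the work, as an engineer would, in place of code of your own. Each camera call takes 0.05 s, during which the arm holds its last target. There are 200 camera calls.

## Working session

There is one attempt and no reset: what is moved stays moved. The work goes in short steps, Python scripts to look and compute and a shell command to move; the robot and the scene stay as the last step left them, time stands still between calls to the robot, and variables do not carry over. Pictures are saved under pics/ and viewed, at most 10 in all, crops included, and the job is handed in when it is done.

```bash
mkdir -p pics
cat > h.py <<'E'
import numpy as np, cv2
from bench import arm
def cal(n):
    c=arm.get_calibration(n); return np.array(c["K"]),c["k1"],np.array(c["view"])
def rays(n,uv):
    K,k1,V=cal(n); uv=np.atleast_2d(np.array(uv,float))
    d=np.stack([(uv[:,0]-K[0,2])/K[0,0],(uv[:,1]-K[1,2])/K[1,1]],1)
    s=d.copy()
    for _ in range(20): s=d/(1+k1*(s**2).sum(1,keepdims=True))
    R=V[:3,:3]; o=-R.T@V[:3,3]
    return o,np.c_[s,np.ones(len(s))]@R
def onplane(n,uv,z):
    o,d=rays(n,uv); return o+d*((z-o[2])/d[:,2])[:,None]
def cloud(n,dep):
    v,u=np.mgrid[:480,:640]; o,d=rays(n,np.c_[u.ravel(),v.ravel()])
    return (o+d*dep.reshape(-1,1)).reshape(480,640,3)
def project(n,P):
    K,k1,V=cal(n); p=np.atleast_2d(P)@V[:3,:3].T+V[:3,3]; s=p[:,:2]/p[:,2:]
    s=s*(1+k1*(s**2).sum(1,keepdims=True)); return s*[K[0,0],K[1,1]]+[K[0,2],K[1,2]]
E
python3 - <<'E'
from h import *
for n in("top","side"):
    p,d=arm.get_image(n); np.savez(n+"0.npz",p=p,d=d); cv2.imwrite(f"pics/{n}0.png",p[...,::-1])
    K,k1,V=cal(n); print(n,K[0,0],k1,-V[:3,:3].T@V[:3,3],V[:3,:3].round(2).tolist())
s=arm.read_state(); print(s["t"],s["position"],s["tool_rot"],s["grip_width"],arm.tcp_to_tips)
E
```

```text
top 536.0017959279384 -0.11453107301759323 [ 221.79426338   16.30461184 1416.87675322] [[0.02, -1.0, -0.02], [-0.98, -0.02, -0.2], [0.2, 0.02, -0.98]]
side 565.1600944425356 -0.05816923863473572 [   -8.5888969  -1071.6598794   1111.34807043] [[0.92, -0.4, 0.01], [-0.25, -0.59, -0.77], [0.31, 0.7, -0.64]]
0.1 [203.18021241 643.54085239 404.08763052] [[-9.53606714e-01  3.01055109e-01 -2.35285559e-04]
 [ 3.01055187e-01  9.53606134e-01 -1.05602367e-03]
 [-9.35515685e-05 -1.07786520e-03 -9.99999415e-01]] 94.15924765002003 199.2
```

View pics/top0.png

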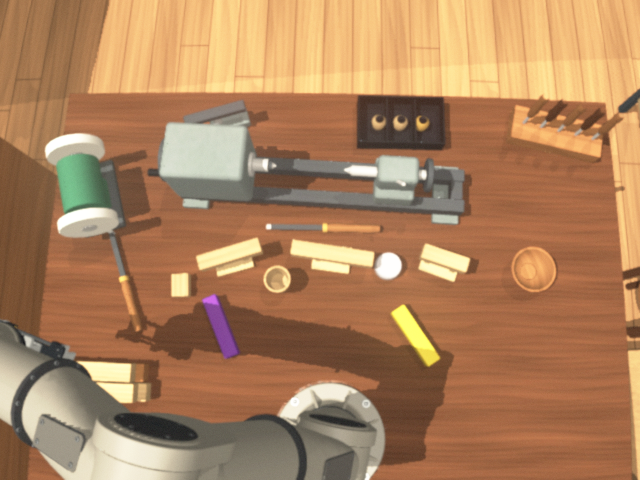

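View pics/side0.png

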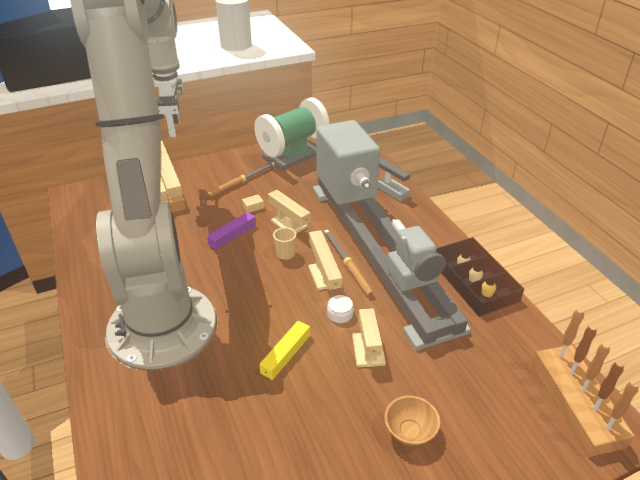

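Top view: lathe along the top with spur at about (268,165) and tail point near (347,170). Candidates are the left blank (229,254), centre blank (333,253) and right blank (445,258). The look-alikes are purple (220,326), yellow (415,336), timber (115,382) and offcut (180,285). I'll measure the blanks' lengths and the gap next, with one close crop.

Run:
```python
from h import *
z=np.load("top0.npz");p,d=z["p"],z["d"]; zs=np.load("side0.npz")
C=cloud("top",d)
roi=np.zeros((480,640),bool); roi[230:290,190:480]=1
# blank tops: height near 88
hsv=cv2.cvtColor(p,cv2.COLOR_RGB2HSV)
m=roi&(C[...,2]>78)&(C[...,2]<98)&(hsv[...,2]>130)
n,l,st,ce=cv2.connectedComponentsWithStats(m.astype(np.uint8))
for i in range(1,n):
    if st[i,4]<150: continue
    v,u=np.nonzero(l==i); P=onplane("top",np.c_[u,v],88)[:,:2]
    r=cv2.minAreaRect(P.astype(np.float32)); b=cv2.boxPoints(r)
    print(st[i],np.round(r[0],1),np.round(r[1],1),"z",np.median(C[v,u,2]).round(1)); print(b.round(0).tolist())
    e=np.linalg.eigh(np.cov(P.T))[1][:,1]; print(" axis",e)
a=cv2.resize(p[140:205,240:370],None,fx=6,fy=6,interpolation=cv2.INTER_CUBIC)
b=cv2.resize(zs["p"][165:265,340:440],(390,390),interpolation=cv2.INTER_CUBIC)
b=cv2.resize(zs["p"][165:265,340:440],(600,600),interpolation=cv2.INTER_CUBIC)
cv2.imwrite("pics/crop_top.png",a[...,::-1]);cv2.imwrite("pics/crop_side.png",b[...,::-1])
# lathe axis plane heights
for u in range(255,375,6):
    col=C[150:200,u]; i=np.argmax(np.where(col[:,2]<260,col[:,2],0)); print(u,150+i,col[i].round(0))
```

```text
[197 238  65  32 975] [456.2 264.8] [ 40.3 164.2] z 86.8
[[411.0, 336.0], [463.0, 180.0], [501.0, 193.0], [450.0, 349.0]]
 axis [-0.31398923  0.94942654]
[ 291  240   84   28 1251] [463.8   3.2] [209.3  39.6] z 86.8
[[430.0, -98.0], [469.0, -103.0], [498.0, 104.0], [459.0, 110.0]]
 axis [0.13683112 0.99059439]
[420 244  50  28 699] [ 457.5 -280.4] [119.7  39.6] z 87.0
[[421.0, -332.0], [459.0, -343.0], [494.0, -229.0], [456.0, -217.0]]
 axis [0.28751575 0.95777591]
255 160 [674. 196. 181.]
261 162 [669. 181. 181.]
267 163 [666. 166. 184.]
273 164 [669. 153. 169.]
279 162 [710. 148.  69.]
285 196 [617. 129.  69.]
291 167 [697. 116.  69.]
297 193 [626.  98.  69.]
303 166 [701.  84.  67.]
309 161 [715.  69.  69.]
315 168 [695.  52.  70.]
321 198 [613.  35.  68.]
327 165 [703.  21.  72.]
333 192 [629.   4.  73.]
339 172 [684. -11.  73.]
345 170 [657. -24. 167.]
351 167 [661. -38. 178.]
357 169 [656. -53. 179.]
363 169 [655. -67. 184.]
369 169 [656. -82. 180.]
```

View pics/crop_top.png

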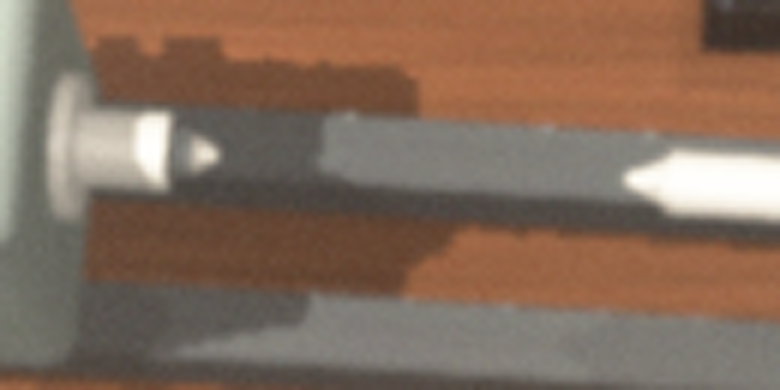

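View pics/crop_side.png

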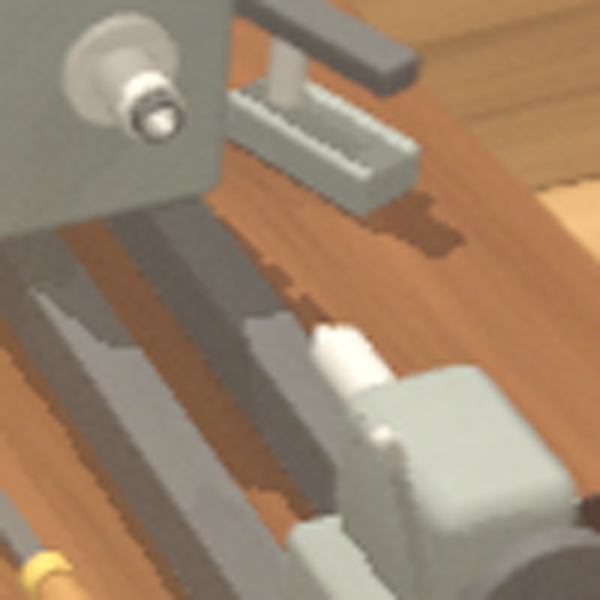

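```bash
cat >> h.py <<'E'
def row(P,head):   # TCP target, heading (deg) of tool y in world -> row for the present pose
    from scipy.spatial.transform import Rotation as Ro
    s=arm.read_state(); R=np.array(s["tool_rot"]); a=np.radians(head)
    y=np.array([np.cos(a),np.sin(a),0]); z=np.array([0,0,-1.]); T=np.c_[np.cross(y,z),y,z]
    w=Ro.from_matrix(R.T@T).as_rotvec(degrees=True); x=R.T@(np.array(P)-s["position"])/10
    return np.r_[w,x].round(2).tolist()
E
python3 - <<'E'
from h import *
t=[[276.3,165.2],[343.2,169.5]]; s=[[366.2,184.6],[392,220.3]]
for a,b,n in zip(t,s,("spur","tail")):
    o1,d1=rays("top",a);o2,d2=rays("side",b);d1,d2=d1[0],d2[0]
    k=np.linalg.lstsq(np.c_[d1,-d2],o2-o1,rcond=None)[0]
    print(n,onplane("top",a,165).round(1),onplane("side",b,165).round(1),(o1+k[0]*d1).round(1),(o2+k[1]*d2).round(1))
q=onplane("top",t,165); print("gap",np.linalg.norm(q[0]-q[1]))
# bed direction from front edge of front rail (z~65)
z=np.load("top0.npz");C=cloud("top",z["d"])
e=[]
for u in range(285,430,3):
    k=[v for v in range(180,225) if 60<C[v,u,2]<76]
    if k: e.append([u,max(k)])
E=onplane("top",e,65); f=np.polyfit(E[:,1],E[:,0],1); 
for _ in range(3):
    r=np.abs(np.polyval(f,E[:,1])-E[:,0])<5; f=np.polyfit(E[r,1],E[r,0],1)
print("front edge",f,"axis x at y=60:",np.polyval(f,60)+59,r.sum())
print(row([480,330,500],35),row([560,0,500],0),row([457.5,-280.4,400],-16.7))
E
```

```text
spur [[667.3 145.3 165. ]] [[669.4 159.8 165. ]] [662.9 144.  177.3] [661.  144.6 176.7]
tail [[659.1 -19.6 165. ]] [[656.3 -23.4 165. ]] [660.2 -19.7 161.8] [658.9 -19.3 161.3]
gap 165.13166125231072
front edge [4.65405611e-02 6.01041376e+02] axis x at y=60: 662.8338095377065 48
[-0.06, 0.03, 37.48, -35.84, -21.58, -9.56] [-0.05, 0.04, 72.48, -53.4, -50.64, -9.53] [-0.04, 0.05, 89.18, -52.07, -80.45, 0.5]
```

```bash
python3 -c "
from h import *
print(project('side',[[667.3,145.3,165],[668,155,165],[659.1,-19.6,165],[669,185,165]]).round(1))"
python3 -m jog '[[0,0,7,-4,-2.4,-1.2,1],[0,0,14,-8,-4.8,-2.4,1],[0,0,21,-12,-7.2,-3.6,1],[0,0,28,-16,-9.6,-4.8,1],[0,0,35,-20,-12,-6,1],[0,0,37.5,-24,-14.4,-7.2,1],[0,0,37.5,-28,-16.8,-8.4,1],[0,0,37.5,-32,-19.2,-9.5,1]]' 40; python3 -m jog '[[0,0,0,-4,-2.4,0,1],[0,0,0,-4,-2.4,0,1]]'
python3 -c "
from h import *
print(row([560,0,500],0),row([480,330,500],35))"
```

```text
[[367.8 187.3]
 [366.5 185.5]
 [392.2 219.3]
 [362.3 180.3]]
t: 0.77
position: [418.1, 400.1, 487.8]
tool_rot: [[-0.573, 0.819, -0.0], [0.819, 0.573, 0.0], [0.0, -0.0, -1.0]]
contact_force: [0.9, -0.0, -0.0]
grip_width: 94.0
grasp_force: 0.0
t: 0.93
position: [423.1, 348.5, 487.9]
tool_rot: [[-0.567, 0.824, 0.001], [0.824, 0.567, -0.001], [-0.001, 0.0, -1.0]]
contact_force: [1.3, 0.1, 0.4]
grip_width: 94.1
grasp_force: 0.0
[0.03, 0.06, 34.52, -36.47, -8.47, -1.17] [0.01, 0.06, -0.48, -4.75, 3.64, -1.2]
```

```bash
python3 -m jog '[[0,0,5,-4,-0.9,-0.1,1],[0,0,10,-8,-1.9,-0.3,1],[0,0,15,-12,-2.8,-0.4,1],[0,0,20,-16,-3.7,-0.5,1],[0,0,25,-20,-4.6,-0.7,1],[0,0,30,-24,-5.6,-0.8,1],[0,0,34.5,-28,-6.5,-0.9,1],[0,0,34.5,-32,-7.4,-1,1]]'; python3 -m jog '[[0,0,0,0,-4,0,1],[0,0,0,0,-4,0,1]]'
python3 -c "
from h import *
print(row([457.5,-280.4,400],-16.7))"
```

```text
t: 1.6
position: [543.4, 48.9, 497.4]
tool_rot: [[-0.003, 1.0, -0.0], [1.0, 0.003, 0.0], [0.0, -0.0, -1.0]]
contact_force: [0.8, 1.1, 0.7]
grip_width: 94.1
grasp_force: 0.0
t: 1.77
position: [500.4, 46.9, 495.4]
tool_rot: [[-0.002, 1.0, -0.005], [1.0, 0.002, -0.002], [-0.002, -0.005, -1.0]]
contact_force: [1.0, 0.6, 0.2]
grip_width: 93.9
grasp_force: 0.0
[-0.27, 0.15, 16.81, -32.7, -4.31, 9.62]
```

```bash
python3 -m jog '[[0,0,3,-4,0,0,1],[0,0,6,-8,0,0,1],[0,0,9,-12,0,0,1],[0,0,12,-16,0,0,1],[0,0,15,-20,0,0.5,1],[0,0,17,-24,-0.5,1,1],[0,0,17,-28,-1,1.5,1],[0,0,17,-32,-1.5,2,1]]'; python3 -m jog '[[0,0,0,0,0,1,1],[0,0,0,0,0,1,1],[0,0,0,0,0,1,1]]'
python3 - <<'E'
from h import *
print(row([457.5,-280.4,400],-16.7),row([457.5,-280.4,252],-16.7))
p,d=arm.get_image("side"); cv2.imwrite("pics/s1.png",p[180:420,220:540][...,::-1].repeat(2,0).repeat(2,1))
E
```

```text
t: 2.43
position: [490.5, -271.0, 477.1]
tool_rot: [[0.284, 0.959, 0.0], [0.959, -0.284, 0.0], [0.001, 0.0, -1.0]]
contact_force: [0.6, 0.1, -0.8]
grip_width: 93.8
grasp_force: 0.0
t: 2.68
position: [491.0, -269.4, 466.9]
tool_rot: [[0.285, 0.959, -0.001], [0.959, -0.285, 0.0], [-0.0, -0.001, -1.0]]
contact_force: [0.2, 0.8, 0.5]
grip_width: 94.3
grasp_force: 0.0
[-0.08, 0.0, 0.15, -2.01, -2.89, 6.69] [-0.08, 0.0, 0.15, -2.01, -2.87, 21.49]
```

View pics/s1.png

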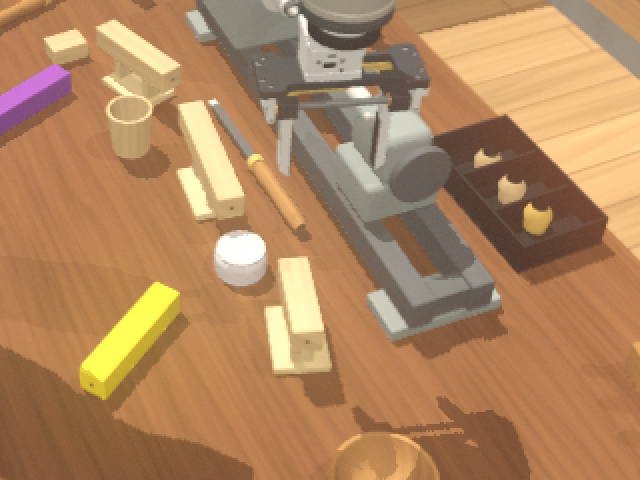

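Crop: the gripper hangs open above, and the plain short blank on its stand (300,305) is free, with the wax tin at (240,258) well clear. Now I'll centre over it and descend.

```bash
python3 -m jog '[[0,0,0,-1,-1.5,2,1],[0,0,0,-2,-2.9,4,1],[0,0,0.1,-2,-2.9,7,1],[0,0,0.1,-2,-2.9,10,1],[0,0,0.1,-2,-2.9,12,1],[0,0,0.1,-2,-2.9,12,1],[0,0,0.1,-2,-2.9,12,1],[0,0,0.1,-2,-2.9,12,1]]'
python3 - <<'E'
from h import *
print(row([457.5,-280.4,252],-16.7))
for n in("top","side"):
    p,d=arm.get_image(n); np.savez(n+"1.npz",p=p,d=d)
uv=project("side",[[457.5,-280.4,88]])[0].astype(int); u,v=uv
cv2.imwrite("pics/s2.png",cv2.resize(np.load("side1.npz")["p"][v-80:v+60,u-80:u+80],None,fx=4,fy=4)[...,::-1])
E
```

```text
t: 3.4
position: [458.2, -280.4, 348.8]
tool_rot: [[0.285, 0.959, 0.001], [0.959, -0.285, -0.0], [0.0, 0.002, -1.0]]
contact_force: [-0.6, 0.2, 1.0]
grip_width: 94.0
grasp_force: 0.0
[0.09, -0.0, 0.14, -0.02, -0.09, 9.68]
```

View pics/s2.png

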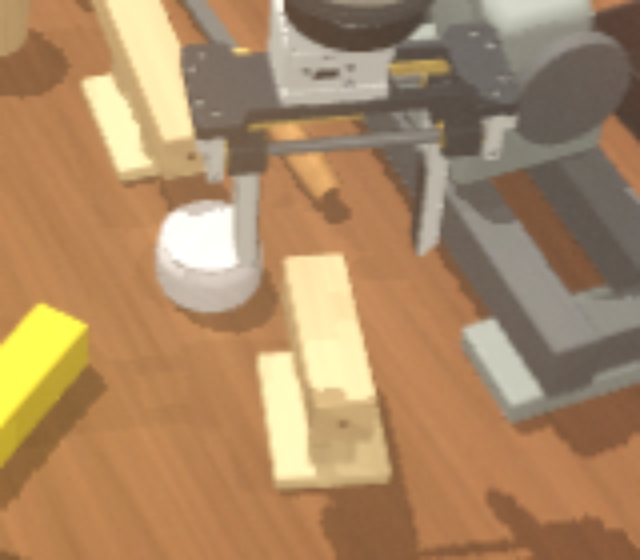

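The gripper hangs centred over the line of the short blank (330,330 in the crop), with the fingers at (245,220) and (430,200) straddling it. Down and close.

```bash
python3 -m jog '[[0,0,0.1,0,0,2.5,1],[0,0,0.1,0,-0.1,5,1],[0,0,0.1,0,-0.1,7,1],[0,0,0.1,0,-0.1,8.5,1],[0,0,0.1,0,-0.1,9.2,1],[0,0,0.1,0,-0.1,9.7,1],[0,0,0.1,0,-0.1,9.7,1],[0,0,0.1,0,-0.1,9.7,1]]' && python3 -m jog '[[0,0,0,0,0,0,0.5],[0,0,0,0,0,0,0.2],[0,0,0,0,0,0,0],[0,0,0,0,0,0,-0.1],[0,0,0,0,0,0,-0.15],[0,0,0,0,0,0,-0.25],[0,0,0,0,0,0,-0.5],[0,0,0,0,0,0,-1]]' 30; python3 -m jog '[[0,0,0,0,0,0,-1],[0,0,0,0,0,0,-1],[0,0,0,0,0,0,-1],[0,0,0,0,0,0,-1],[0,0,0,0,0,0,-1],[0,0,0,0,0,0,-1]]' 35
```

```text
t: 4.17
position: [456.9, -280.6, 251.2]
tool_rot: [[0.288, 0.958, 0.001], [0.958, -0.288, -0.0], [-0.0, 0.001, -1.0]]
contact_force: [0.0, 0.2, 0.4]
grip_width: 94.1
grasp_force: 0.0
t: 4.83
position: [456.5, -280.5, 250.3]
tool_rot: [[0.288, 0.958, -0.0], [0.958, -0.288, -0.0], [-0.0, -0.0, -1.0]]
contact_force: [-0.5, 0.0, 0.6]
grip_width: 44.1
grasp_force: 0.0
t: 5.33
position: [456.5, -280.4, 250.3]
tool_rot: [[0.288, 0.958, -0.0], [0.958, -0.288, -0.0], [-0.0, -0.0, -1.0]]
contact_force: [1.0, 0.1, 0.1]
grip_width: 38.0
grasp_force: 35.0
```

```bash
python3 -m jog '[[0,0,0,0,0,-0.5,-1],[0,0,0,0,0,-1.5,-1],[0,0,0,0,0,-3,-1],[0,0,0,0,0,-5,-1],[0,0,0,0,0,-8,-1],[0,0,0,0,0,-11,-1],[0,0,0,0,0,-14,-1],[0,0,0,0,0,-17,-1]]'; python3 -m jog '[[0,0,0,0,0,-3,-1],[0,0,0,0,0,-5,-1],[0,0,0,0,0,-5,-1],[0,0,0,0,0,-5,-1],[0,0,0,0,0,-5,-1]]'; python3 -c "
from h import *
print(row([510,63,470],-2.75))"
```

```text
t: 6.0
position: [455.9, -280.7, 422.4]
tool_rot: [[0.289, 0.957, -0.0], [0.957, -0.289, -0.0], [-0.0, -0.0, -1.0]]
contact_force: [1.4, 0.2, -1.2]
grip_width: 38.0
grasp_force: 35.0
t: 6.42
position: [456.2, -280.2, 470.0]
tool_rot: [[0.288, 0.958, -0.0], [0.958, -0.288, 0.001], [0.0, -0.0, -1.0]]
contact_force: [-0.3, 0.1, -0.4]
grip_width: 37.9
grasp_force: 35.0
[-0.03, -0.03, -13.97, 34.42, -4.72, 0.01]
```

```bash
python3 -m jog '[[0,0,-1,2,-0.3,0,-1],[0,0,-3,6,-0.8,0,-1],[0,0,-5,10,-1.4,0,-1],[0,0,-7,14,-1.9,0,-1],[0,0,-9,18,-2.5,0,-1],[0,0,-11,22,-3,0,-1],[0,0,-13,26,-3.6,0,-1],[0,0,-14,30,-4.1,0,-1]]'; python3 -m jog '[[0,0,0,3,0,0,-1],[0,0,0,4.5,0,0,-1],[0,0,0,4.5,0,0,-1],[0,0,0,4.5,0,0,-1],[0,0,0,4.5,0,0,-1]]'; python3 -c "
from h import *
print(row([663.2,63,460],-2.75),row([663.2,63,346.3],-2.75))"
```

```text
t: 7.08
position: [503.0, 20.6, 469.4]
tool_rot: [[0.046, 0.999, -0.002], [0.999, -0.046, -0.0], [-0.0, -0.002, -1.0]]
contact_force: [0.4, -0.1, -0.5]
grip_width: 37.5
grasp_force: 35.0
t: 7.5
position: [505.6, 62.6, 469.6]
tool_rot: [[0.049, 0.999, -0.001], [0.999, -0.049, -0.001], [-0.001, -0.001, -1.0]]
contact_force: [-0.9, 0.3, -0.6]
grip_width: 37.6
grasp_force: 35.0
[-0.07, 0.06, -0.04, 0.81, 15.74, 0.94] [-0.07, 0.06, -0.04, 0.82, 15.76, 12.31]
```

```bash
python3 -m jog '[[0,0,0,0,1,0,-1],[0,0,0,0.2,4,0,-1],[0,0,0,0.4,8,0,-1],[0,0,0,0.8,12,0,-1],[0,0,0,0.8,14.5,0,-1],[0,0,0,0.8,15.8,0,-1],[0,0,0,0.8,15.8,0,-1],[0,0,0,0.8,15.8,0,-1]]'; python3 -m jog '[[0,0,0,0,0,1,-1],[0,0,0,0,0,3,-1],[0,0,0,0,0,5.5,-1],[0,0,0,0,0,8,-1],[0,0,0,0,0,9.3,-1],[0,0,0,0,0,9.3,-1],[0,0,0,0,0,9.3,-1],[0,0,0,0,0,9.3,-1]]'
python3 - <<'E'
from h import *
print(row([663.2,63,346.3],-2.75))
for n in("top","side"):
    p,d=arm.get_image(n); np.savez(n+"2.npz",p=p,d=d)
    u,v=project(n,[[663,63,165]])[0].astype(int); print(n,u,v)
    globals()[n]=cv2.resize(p[v-60:v+60,u-50:u+50],None,fx=4,fy=4)
cv2.imwrite("pics/t3.png",np.hstack([top,side])[...,::-1])
E
```

```text
t: 8.17
position: [664.7, 62.6, 469.4]
tool_rot: [[0.05, 0.999, -0.001], [0.999, -0.05, -0.002], [-0.002, -0.001, -1.0]]
contact_force: [-0.1, 0.0, -0.3]
grip_width: 37.6
grasp_force: 35.0
t: 8.83
position: [664.2, 63.9, 378.8]
tool_rot: [[0.048, 0.999, 0.002], [0.999, -0.048, 0.0], [0.0, 0.002, -1.0]]
contact_force: [0.3, -0.5, -0.1]
grip_width: 37.7
grasp_force: 35.0
[0.09, -0.02, 0.02, -0.1, -0.1, 3.25]
top 309 167
side 379 202
```

View pics/t3.png

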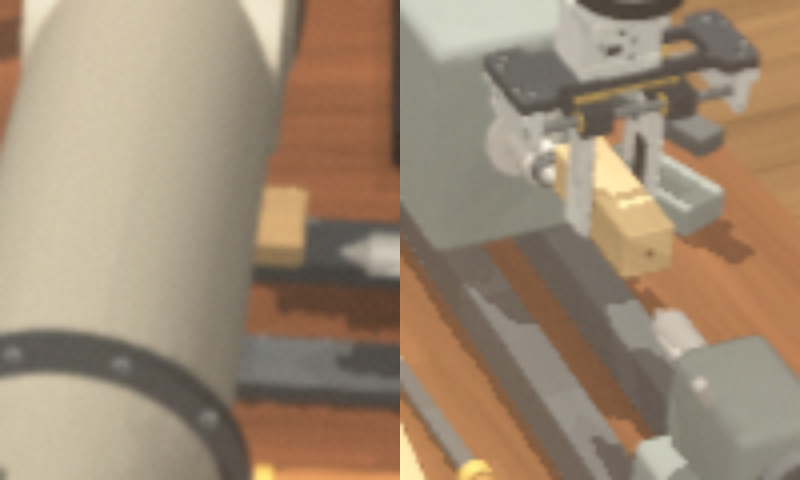

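Left half (top view): the blank's right end is at (306,225) in the crop, and the tail point at (343,252) stays clear of it. Right half (side view): the blank is held level, just above the line between the points, with the spur behind it. Now the last 32 mm down.

```bash
python3 -m jog '[[0,0,0,-0.1,-0.1,0.6,-1],[0,0,0,-0.1,-0.1,1.4,-1],[0,0,0,-0.1,-0.1,2.2,-1],[0,0,0,-0.1,-0.1,2.8,-1],[0,0,0,-0.1,-0.1,3.2,-1],[0,0,0,-0.1,-0.1,3.2,-1],[0,0,0,-0.1,-0.1,3.2,-1],[0,0,0,-0.1,-0.1,3.2,-1]]'
python3 - <<'E'
from h import *
print(row([663.2,63,346.3],-2.75))
for n in("top","side"):
    p,d=arm.get_image(n); np.savez(n+"3.npz",p=p,d=d)
    u,v=project(n,[[663,63,165]])[0].astype(int)
    if n=="top": u+=25
    globals()[n]=cv2.resize(p[v-40:v+40,u-33:u+33],None,fx=6,fy=6,interpolation=cv2.INTER_CUBIC); print(n,u-33,v-40)
C=cloud("top",np.load("top3.npz")["d"])
for v in range(155,182,2): print(v,[tuple(C[v,u].round(0)) for u in (328,331,334,337,347,352)])
# expected blank corners of the tail end and the axis points, to compare with the picture
e=np.array([-.048,-.999,0]); c=np.array([663.2,63,165]); f=np.array([.999,-.048,0])
print(project("top",[c+60*e+19*a*f+[0,0,19] for a in(-1,1)]).round(1).tolist(),project("side",[c+60*e+19*a*f+[0,0,b*19] for a,b in((-1,-1),(-1,1),(1,1),(1,-1))]).round(1).tolist())
cv2.imwrite("pics/t4.png",np.hstack([top,side])[...,::-1])
E
```

```text
t: 9.6
position: [663.0, 63.1, 345.5]
tool_rot: [[0.048, 0.999, 0.0], [0.999, -0.048, -0.0], [-0.0, 0.0, -1.0]]
contact_force: [-0.1, -0.6, -0.3]
grip_width: 37.9
grasp_force: 35.0
[0.01, 0.01, 0.02, -0.01, 0.02, -0.08]
top 301 127
side 346 162
155 [(np.float64(759.0), np.float64(19.0), np.float64(-1.0)), (np.float64(757.0), np.float64(10.0), np.float64(6.0)), (np.float64(760.0), np.float64(2.0), np.float64(-2.0)), (np.float64(760.0), np.float64(-7.0), np.float64(-2.0)), (np.float64(761.0), np.float64(-35.0), np.float64(-3.0)), (np.float64(763.0), np.float64(-49.0), np.float64(-8.0))]
157 [(np.float64(752.0), np.float64(19.0), np.float64(1.0)), (np.float64(752.0), np.float64(10.0), np.float64(2.0)), (np.float64(752.0), np.float64(2.0), np.float64(4.0)), (np.float64(755.0), np.float64(-7.0), np.float64(-4.0)), (np.float64(753.0), np.float64(-34.0), np.float64(2.0)), (np.float64(754.0), np.float64(-48.0), np.float64(1.0))]
159 [(np.float64(680.0), np.float64(18.0), np.float64(181.0)), (np.float64(747.0), np.float64(10.0), np.float64(-1.0)), (np.float64(747.0), np.float64(2.0), np.float
[... 3431 characters left out ...]
p.float64(9.0), np.float64(6.0)), (np.float64(688.0), np.float64(1.0), np.float64(3.0)), (np.float64(689.0), np.float64(-8.0), np.float64(-1.0)), (np.float64(689.0), np.float64(-35.0), np.float64(2.0)), (np.float64(689.0), np.float64(-49.0), np.float64(1.0))]
181 [(np.float64(682.0), np.float64(17.0), np.float64(1.0)), (np.float64(683.0), np.float64(9.0), np.float64(-3.0)), (np.float64(683.0), np.float64(1.0), np.float64(-2.0)), (np.float64(682.0), np.float64(-8.0), np.float64(1.0)), (np.float64(683.0), np.float64(-35.0), np.float64(1.0)), (np.float64(682.0), np.float64(-49.0), np.float64(7.0))]
[[333.6, 173.7], [334.6, 158.9]] [[382.0, 221.4], [383.0, 210.5], [395.4, 207.7], [394.3, 218.6]]
```

View pics/t4.png

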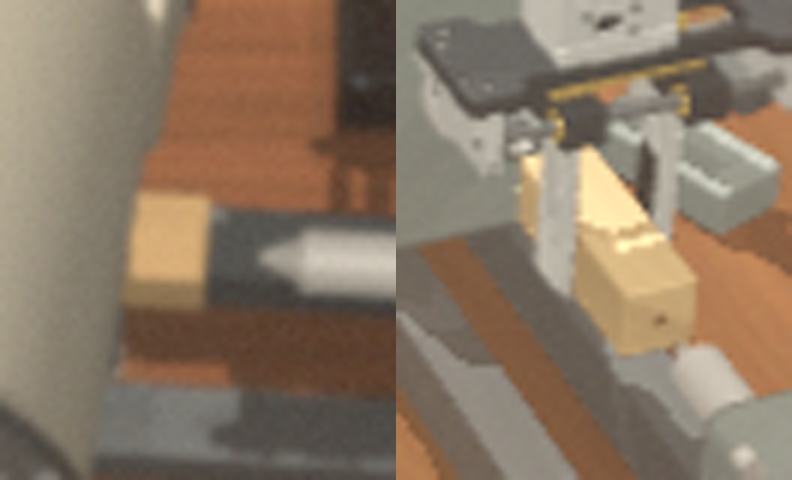

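Top half: the blank's right end is at (211,240) in the crop and the tail tip at (258,260), clear of each other. The side half shows it level, with its end-face mark (660,320) in line with the tail point. I'll work out the fine residuals.

Run:
```python
from h import *
p=np.load("top3.npz")["p"].astype(float)
g=cv2.GaussianBlur(p,(0,0),.7)
def edge(a):  # subpixel strongest step of a 1-D profile
    d=np.abs(np.diff(a,axis=0)).sum(1); i=d.argmax(); k=np.arange(max(0,i-2),min(len(d),i+3)); return (k*d[k]).sum()/d[k].sum()+.5
# tail end of the blank (top face), rows 161-171
ce=[(330+edge(g[v,330:342]),v) for v in range(161,172)]
P=onplane("top",ce,184); print("end y",np.median(P[:,1]).round(1))
c=[]
for u in range(325,334):
    t=154+edge(g[154:164,u]); b=169+edge(g[169:177,u]); A=onplane("top",[[u,t],[u,b]],184); c.append([A[:,1].mean(),A[:,0].mean(),A[0,0]-A[1,0]])
print("blank top face y,x,width",np.median(c,0).round(1))
q=[]
for u in range(353,364):
    t=160+edge(g[160:170,u]); b=172+edge(g[172:182,u]); A=onplane("top",[[u,t],[u,b]],165); q.append([A[:,1].mean(),A[:,0].mean(),A[0,0]-A[1,0]])
print("quill y,x,width",np.median(q,0).round(1))
# same for spindle + quill in the first picture
g=cv2.GaussianBlur(np.load("top0.npz")["p"].astype(float),(0,0),.7)
tip=[342+0*1.]; 
for r in (168,169,170): print("tail tip row",r,g[r,338:350].sum(1).round(0).tolist())
for r in (164,165,166): print("spur row",r,g[r,268:282].sum(1).round(0).tolist())
# blank end-face corners/height from side depth
D=cloud("side",np.load("side3.npz")["d"]); m=(D[...,2]>176)&(D[...,2]<195)&(D[...,0]>640)&(D[...,0]<690)&(D[...,1]<40)&(D[...,1]>-5)
Q=D[m]; print("side top face z",np.median(Q[:,2]).round(1),Q.min(0).round(0),len(Q))
h=np.load("side3.npz")["p"]
```

```text
end y 0.6
blank top face y,x,width [ 15.4 660.5  37.1]
quill y,x,width [-56.  657.6  25.4]
tail tip row 168 [386.0, 384.0, 384.0, 386.0, 396.0, 431.0, 504.0, 581.0, 629.0, 664.0, 692.0, 713.0]
tail tip row 169 [383.0, 383.0, 383.0, 387.0, 405.0, 464.0, 576.0, 673.0, 715.0, 730.0, 739.0, 743.0]
tail tip row 170 [381.0, 383.0, 383.0, 388.0, 404.0, 458.0, 565.0, 662.0, 709.0, 726.0, 732.0, 736.0]
spur row 164 [451.0, 380.0, 389.0, 438.0, 515.0, 560.0, 545.0, 466.0, 362.0, 290.0, 268.0, 268.0, 270.0, 271.0]
spur row 165 [431.0, 380.0, 398.0, 455.0, 544.0, 610.0, 616.0, 547.0, 414.0, 308.0, 272.0, 269.0, 271.0, 268.0]
spur row 166 [414.0, 369.0, 389.0, 446.0, 526.0, 579.0, 577.0, 516.0, 398.0, 305.0, 275.0, 270.0, 272.0, 268.0]
side top face z 183.3 [642.  -5. 176.] 149
```

Lateral and height residuals are under 1 mm, but the blank sits about 2.5 mm towards the tail. I'll shift 2 mm (tool +x) and hold over 3 s.

```bash
python3 -m jog '[[0,0,0,0.1,0,0,-1],[0,0,0,0.2,0,0,-1],[0,0,0,0.2,0,0,-1],[0,0,0,0.2,0,0,-1],[0,0,0,0.2,0,0,-1],[0,0,0,0.2,0,0,-1],[0,0,0,0.2,0,0,-1],[0,0,0,0.2,0,0,-1]]'
for i in 1 2 3 4 5; do python3 -m jog '[[0,0,0,0,0,0,-1],[0,0,0,0,0,0,-1],[0,0,0,0,0,0,-1],[0,0,0,0,0,0,-1],[0,0,0,0,0,0,-1],[0,0,0,0,0,0,-1],[0,0,0,0,0,0,-1],[0,0,0,0,0,0,-1]]'; done | grep -E "t:|posi|grasp"
python3 -m jog '[[0,0,0,0,0,0,-1],[0,0,0,0,0,0,-1],[0,0,0,0,0,0,-1],[0,0,0,0,0,0,-1],[0,0,0,0,0,0,-1],[0,0,0,0,0,0,-1]]'
python3 - <<'E'
from h import *
p,d=arm.get_image("side"); cv2.imwrite("pics/end.png",p[...,::-1])
E
```

```text
t: 10.37
position: [663.0, 65.1, 345.3]
tool_rot: [[0.048, 0.999, -0.0], [0.999, -0.048, -0.0], [-0.0, -0.0, -1.0]]
contact_force: [-1.5, -0.5, -2.0]
grip_width: 37.7
grasp_force: 35.0
t: 11.03
position: [663.0, 65.2, 345.3]
tool_rot: [[0.048, 0.999, -0.0], [0.999, -0.048, -0.0], [-0.0, -0.0, -1.0]]
grasp_force: 35.0
t: 11.7
position: [663.0, 65.2, 345.3]
tool_rot: [[0.047, 0.999, -0.0], [0.999, -0.047, -0.0], [-0.0, -0.0, -1.0]]
grasp_force: 35.0
t: 12.37
position: [663.0, 65.2, 345.3]
tool_rot: [[0.048, 0.999, -0.0], [0.999, -0.048, -0.0], [-0.0, -0.0, -1.0]]
grasp_force: 35.0
t: 13.03
position: [663.0, 65.1, 345.3]
tool_rot: [[0.048, 0.999, 0.0], [0.999, -0.048, -0.0], [-0.0, 0.0, -1.0]]
grasp_force: 35.0
t: 13.7
position: [663.0, 65.2, 345.3]
tool_rot: [[0.047, 0.999, -0.0], [0.999, -0.047, -0.0], [-0.0, -0.0, -1.0]]
grasp_force: 35.0
t: 14.2
position: [663.0, 65.2, 345.3]
tool_rot: [[0.047, 0.999, -0.0], [0.999, -0.047, -0.0], [-0.0, -0.0, -1.0]]
contact_force: [-0.1, -0.1, -0.9]
grip_width: 38.1
grasp_force: 35.0
```

View pics/end.png

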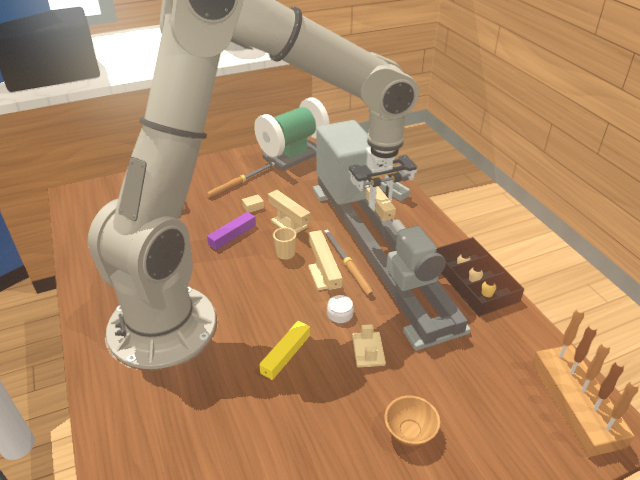

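The blank is held between the points at (380,203), its stand at (368,347) is empty, and everything else is where it was. It has been still for about 3.8 s, so I'm handing in.

```bash
python3 -c "
from bench import arm
print(arm.hand_in())"
```

```text
the job is handed in; nothing more can be done
None
```

The arm is holding the short blank level and centred between the lathe's points, still for over 3 s. I measured the gap as about 165 mm, too tight for the 165 mm blank, and handed the job in at about 14 s.

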